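# Find the socket for the brush jig's clamp nut

## Task

Push the wooden brush block down until it is fully home in its jig, its top flush with the frame round it. Then try the three look-alike sockets on the jig's domed hex nut until you find the one that goes all the way down over it, standing any that do not fit back upright on the bench and leaving the glue jar, hammer and spool alone. Finish while still gripping the right socket, straight and fully seated on the nut: do not let go of it.

Things in the scene. Friction and masses are not known exactly. Their poses are not given: they have to be found in the camera images.
- socket_a: One of three steel sockets alike outside: a hexagon 28 mm across flats up to 44 mm high, then a round collar 22 mm wide up to 54 mm; 130 to 210 g. Stands on the bench on its open end. Origin: centre of the underside; z up; x is square to one pair of outer flats (others every 60 degrees). Which socket fits is not told.
- socket_b: One of the three sockets, outside as socket_a. All have a blind hexagonal bore, open at the underside, 26 mm deep, with flats parallel to the outer flats. The lowest 4 mm of the bore are flared by 1 mm a side. One bore fits the nut with a little over 1 mm of play a side; the two others are too narrow.
- socket_c: One of the three sockets, outside as socket_a. A socket that is too narrow stops on the dome of the nut, its underside 10 to 18 mm above the washer; the one that fits goes down until its underside rests on the washer.
- nut_seat (a point): Centre of the hex nut's foot, on a washer 40 mm wide on the jig's steel plate, 24 mm above the bench. The nut is a domed cap nut, fixed, upright: hexagon 19 mm across flats up to 10 mm above this point, then a round dome up to 19.5 mm. Axes: the jig's; x is square to one pair of nut flats (others every 60 degrees). A seated socket's underside is here.
- block_top (a point): Centre of the top of the wooden brush block (62 mm along the jig's x, 108 mm along y, with rows of bristle holes). It sits in a wooden frame, outside 84 by 126 mm, top 42 mm above the bench. Block top: 42 mm above the bench when home, flush with the frame; 6 to 10 mm higher at the start. 123 mm from the nut in the jig's +y.
- block (a joint): How far the block has been pressed down: 0 to 0.010 m, 0.010 fully home and flush. It slides straight down with about 6 N of friction against a firm stop and stays where it is left.
- jig: The jig: a wooden base fixed to the bench, 110 mm along x by 230 mm along y, 18 mm thick, with the frame and block at its +y end and the jaw plate with the nut at its -y end (nut 78 mm from the middle). Origin: centre of the underside; z up.
- glue_jar: A glue jar, 60 mm in diameter and 90 mm tall, standing on the bench; leave alone. Origin: centre of the underside.
- hammer: A bench hammer lying on the bench; leave alone. Origin: under its middle; x points along it towards the head.
- spool: An empty wooden spool, 48 mm in diameter and 90 mm tall, standing on the bench; leave alone. Origin: centre of the underside.

How it is judged:
By the outcome, as a careful person would: the job done as asked, in the order asked, and still so for the second after the job is handed in, while the arm keeps its last pose, push and grip.
It also fails if it takes over 72 s, if anything falls off the work surface, if the arm or the gripper's body presses on something with over 40 N, if the wrist force passes 120 N, or if a joint passes its speed limit or range.

## Robot

A 7-joint arm with a two-finger parallel gripper is mounted at the origin on the work surface. World frame = base frame: x ahead of the robot, y to its left, z up, the work surface at z = 0. Lengths are in m, angles in rad, forces in N, time in s.
With the tool pointing down it reaches from about 0.4 to 0.85 m from the base axis. Payload 10.4 kg.
Tool frame: the origin (TCP) lies on the centre line of the jaws, within the pads' length; the fingertips stand 14 mm ahead of it and the grasp point (between the pads) lies 5 mm behind it (manip.tip_reach is the distance from the TCP to the fingertips, in m); z points along the fingers, y is the line along which they close (so a half turn about z gives the same grasp; the last joint's range is limited). The gripper opens to 85 mm and grips with 20 to 120 N. Pads are 22 mm wide; open, the fingers measure 114 mm over their backs; the gripper's body (76 mm by 85 mm) begins 54 mm behind the grasp point. The pads swing forward as they close: fully open they stand 13 mm farther back than shut.
Start: joints at [1.226, 0.332, -0.065, 1.46, 0.022, 1.35, -0.088], TCP at [0.198, -0.593, 0.245] pointing down, gripper open.
Joint ranges: [-2.6, 2.6], [-0.5, 2.12], [-1.47, 1.34], [0.16, 2.42], [-1.27, 4.41], [0.06, 2.06], [-2.6, 2.6]. Speed limits (rad/s): [2.22, 2.22, 2.79, 2.79, 3.14, 3.14, 3.14].

## Interface

Orientations are given as a unit quaternion [x, y, z, w].
In Python, from workcell import manip gives the robot as it stands.
- The arm moves only by the shell command python3 -m pendant 'ROWS' [FORCE]. ROWS is JSON, a list of rows, each a list of 7 numbers: the shift along the tool's x, y, z in units of 50 mm (1.0 is 50 mm), then the turn, a rotation vector about the tool's x, y, z in units of 8 degrees (1.0 is 8 degrees), then the opening, from -1 (shut) to 1 (fully open), so that 0 is half open. In form: [[dx, dy, dz, ax, ay, az, jaw], ...]. A call has exactly 10 rows; each row is the pose to reach, as a shift and turn from the pose commanded when the call began, along the tool's axes at that moment; what a row does not reach only later rows make up. A row lasts 1/8 s, in which the tool goes at most 62.5 mm and 10.7 degrees, less where a joint would pass 70% of its speed; a pose out of reach is approached as far as the arm can. A call with a gripper value outside its range is refused whole. The fingers move at their own pace and stop on an object; FORCE is the grip in N (left out, the last holds). Time passes only in rows, so rows that repeat a pose let the fingers close, or fill a call up. It gives the time, the measured TCP pose, the force, the opening and the grip force at its end, in the units of the state.
- manip.get_obs(): the state, without advancing time (a new reading comes with each control period).
- manip.camera(name): name is "scene" or "top" or "wrist"; returns (picture, depth): 480x640x3 uint8, red, green, blue; 480x640 float32, m along the optical axis (not along the pixel's ray), 0 where there is no reading.
- manip.get_calibration(name): a dict with "fx", "fy", "cx", "cy" (pixels), "xyz" and "orientation" of the camera in the world. Camera axes: x right, y up, looking along -z (the intrinsics and any distortion apply to the point x, -y, -z); pixel columns grow to the right and rows downward; lengths in m; the calibration is good to about 2 mm. A picture is of the moment at which its call begins: read the wrist's pose just before it. get_calibration takes no time and is no camera call; for the wrist camera it gives the pose at the moment of the call.
- manip.hand_in(): hands the job in; it is judged then, once.
Trained networks look in the newest picture that a camera, given by its name, has taken for a name from the list of things; names that differ only in an ending like _2 or _b are one class to them, and where a whole thing is asked for, a point or a joint stands for the part that bears it (a point fixed in the world has none). Each returns a list of dicts, best first, with "p" (0 to 1); they miss things now and then, are a little off and sometimes report something else, mostly with a low value. They report only what shows in the picture. A call takes as long as a camera call.
- manip.find_in(thing, camera): "box" ([left, top, right, bottom] in pixels, round what is visible of it).
- manip.trace(thing, camera): "pixels" (480x640 bool, what is visible of it) and "box" ([left, top, right, bottom] in pixels, round what is visible of it).
- manip.tip_of(thing, camera): "pixel" ([column, row] in pixels: a listed point, or the origin of a listed thing).
The state is a dict: "clock": time; "joint_pos": joint angles; "joint_velocities": joint speeds; "tau": joint torques, N m; "position": TCP position; "ee_rot": TCP orientation; "ft_force": force on the tool from outside, world axes, zero at the start; "torque": the same for the moment, N m; "grip_width": opening from 0.0 (shut) to 1.0 (fully open); "grasp_force": force on a finger pad.
Only numpy, scipy, OpenCV 4.12 (cv2) and the standard library are available. Lean on these libraries where they do the work, as an engineer would, in place of code of your own. Each camera call takes 0.05 s, during which the arm holds its last target. There are 200 camera calls.

## Working session

There is one attempt and no reset: what is moved stays moved. The work goes in short steps, Python scripts to look and compute and a shell command to move; the robot and the scene stay as the last step left them, time stands still between calls to the robot, and variables do not carry over. Pictures are saved under pics/ and viewed, at most 10 in all, crops included, and the job is handed in when it is done.

```bash
mkdir -p pics; ls
cat > h.py <<'E'
import numpy as np,cv2,json
from workcell import manip
from scipy.spatial.transform import Rotation as R
def cam(n,save=None):
    c=manip.get_calibration(n); p,d=manip.camera(n)
    if save: cv2.imwrite('pics/'+save,cv2.cvtColor(p,cv2.COLOR_RGB2BGR))
    return c,p,d
def ray(c,u,v):
    r=R.from_quat(c['orientation']).apply(np.stack([(np.asarray(u,float)-c['cx'])/c['fx'],-(np.asarray(v,float)-c['cy'])/c['fy'],-np.ones(np.shape(u))],-1))
    return np.array(c['xyz']),r
def at_z(c,u,v,z):
    o,r=ray(c,u,v); return o+r*((z-o[2])/r[...,2])[...,None]
def at_d(c,u,v,d):
    o,r=ray(c,u,v); return o+r*np.asarray(d)[...,None]
def cloud(c,d):
    v,u=np.mgrid[:480,:640]; return at_d(c,u,v,d)
def proj(c,P):
    q=R.from_quat(c['orientation']).inv().apply(np.asarray(P)-c['xyz'])
    return np.stack([c['cx']+c['fx']*q[...,0]/-q[...,2],c['cy']-c['fy']*q[...,1]/-q[...,2]],-1)
def state():
    o=manip.get_obs(); return o
def totool(target,yaw=None):
    "shift of TCP to target in tool axes units of 50mm"
    o=manip.get_obs(); r=R.from_quat(o['ee_rot'])
    return r.inv().apply(np.array(target)-o['position'])/0.05
E
python3 - <<'E'
from h import *
o=state(); print(o); print(R.from_quat(o['ee_rot']).as_matrix().round(3), manip.tip_reach)
for n in('scene','top','wrist'):
    c,p,d=cam(n,n+'0.png'); print(n,{k:np.round(v,3) for k,v in c.items() if k!='cx'})
    for t in('socket_a','nut_seat','block_top','jig','glue_jar','hammer','spool'):
        try: print(t,[(np.round(x['pixel']),round(x['p'],2)) for x in manip.tip_of(t,n)][:4])
        except Exception as e: print(t,e)
E
```

```text
pics
{'clock': 0.0, 'joint_pos': array([ 1.22640143,  0.33288484, -0.06470229,  1.46094146,  0.02162046,
        1.34989162, -0.08849516]), 'joint_velocities': array([ 0.0013997 ,  0.00124118,  0.00245576,  0.0014351 ,  0.00078053,
        0.00044112, -0.00099783]), 'tau': array([-1.35674276e-03, -6.25447440e+01,  4.81367391e-02, -3.91603267e+01,
        1.60418241e-02,  1.00167838e-02,  2.53716536e-05]), 'position': array([ 0.19754797, -0.59258641,  0.24450776]), 'ee_rot': array([ 9.87081052e-01,  1.60220118e-01, -1.56210180e-04, -6.97228215e-04]), 'ft_force': array([ 0.42185868, -0.05815153, -0.23135811]), 'torque': array([ 0.01737736, -0.03417837,  0.03889095]), 'grasp_force': 0.0, 'grip_width': 1.0006198494556144}
[[ 0.949  0.316 -0.001]
 [ 0.316 -0.949  0.001]
 [-0.    -0.001 -1.   ]] 0.014
scene {'fx': np.float64(592.395), 'fy': np.float64(592.395), 'cy': np.float64(240.781), 'xyz': array([ 1.119, -0.545,  0.992]), 'orientation': array([0.309, 0.135, 0.361, 0.87 ])}
socket_a [(array([161., 317.]), 0.92), (array([249., 274.]), 0.73), (array([274., 332.]), 0.66), (array([355., 31
[... 328 characters left out ...]
: array([ 0.382, -0.015,  1.203]), 'orientation': array([ 0.058, -0.059, -0.7  ,  0.71 ])}
socket_a [(array([379., 294.]), 0.77), (array([407., 225.]), 0.68), (array([271., 264.]), 0.56)]
nut_seat [(array([271., 267.]), 0.67)]
block_top [(array([212., 266.]), 0.86)]
jig [(array([235., 269.]), 0.67)]
glue_jar [(array([342., 191.]), 0.78)]
hammer [(array([132., 328.]), 0.77), (array([379., 289.]), 0.69)]
spool [(array([484., 237.]), 0.87)]
wrist {'fx': np.float64(402.016), 'fy': np.float64(402.016), 'cy': np.float64(241.461), 'xyz': array([ 0.266, -0.571,  0.375]), 'orientation': array([-0.117,  0.084, -0.578,  0.803])}
socket_a []
nut_seat []
block_top []
jig []
glue_jar []
hammer []
spool []
```

View pics/top0.png

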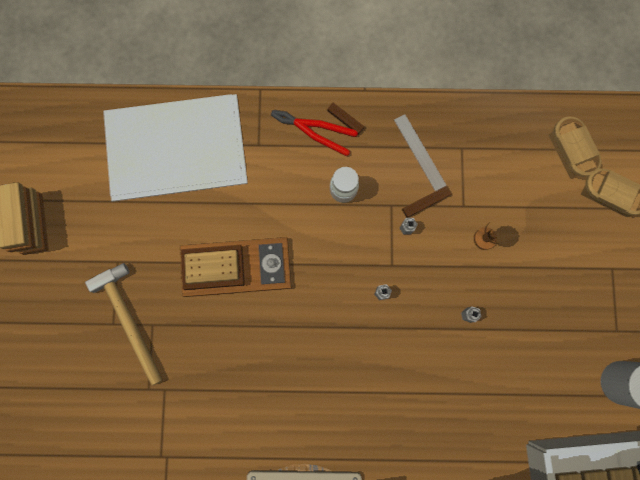

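View pics/scene0.png

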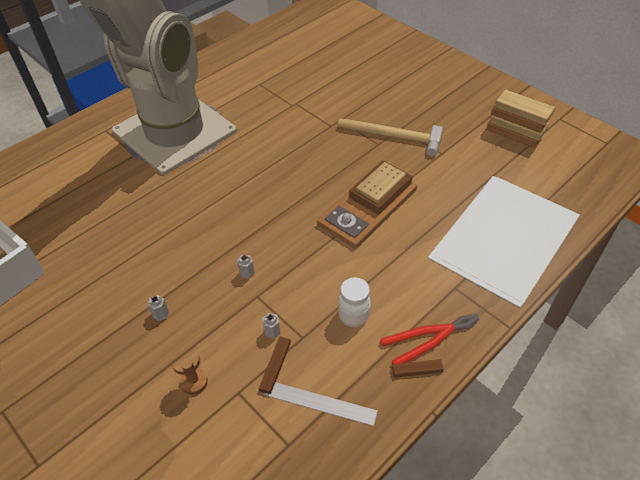

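Run:
```python
from h import *
c,p,d=cam('top'); print(c['cx'])
P=cloud(c,d)
for n,u,v,z in (('s1',379,294,0),('s2',407,225,0),('nut',271,267,.024),('blk',212,266,.05),('jig',235,269,0),('jar',342,191,0),('ham',132,328,0),('spool',484,237,0)):
    print(n,at_z(c,u,v,z).round(3),'depthpt',P[v,u].round(3))
cs,ps,ds=cam('scene')
for n,u,v,z in (('s1',161,317,0),('s2',249,274,0),('s3',274,332,0),('s4',355,314,0),('nut',350,222,.024),('blk',380,177,.05),('ham',389,138,0)):
    print(n,at_z(cs,u,v,z).round(3))
# tall points per cluster
Z=P[...,2]; ok=(d>0)&(Z>.045)&(Z<.07)&(P[...,1]>-.35)
n,l,s,cc=cv2.connectedComponentsWithStats(ok.astype(np.uint8))
for i in range(1,n):
    if s[i,4]>30: m=l==i; print(s[i],P[m].mean(0).round(3),np.median(Z[m]).round(4),Z[m].max().round(3))
```

```text
314.12052411493795Traceback (most recent call last):
  File "<stdin>", line 3, in <module>
  File "h.py", line 16, in cloud
    v,u=np.mgrid[:480,:640]; return at_d(c,u,v,d)
                                    ~~~~^^^^^^^^^
  File "h.py", line 14, in at_d
    o,r=ray(c,u,v); return o+r*np.asarray(d)[...,None]
        ~~~^^^^^^^
  File "h.py", line 9, in ray
    r=R.from_quat(c['orientation']).apply(np.stack([(np.asarray(u,float)-c['cx'])/c['fx'],-(np.asarray(v,float)-c['cy'])/c['fy'],-np.ones(np.shape(u))],-1))
  File "scipy/spatial/transform/_rotation.pyx", line 2580, in scipy.spatial.transform._rotation.Rotation.apply
ValueError: Expected input of shape (3,) or (P, 3), got (480, 640, 3).
```

The top view shows the sockets at about (384,292), (410,226) and (474,314), the nut at (272,263), the block at (211,266), the jar at (345,185) and the spool at (486,238). The scene view agrees with this.

```bash
sed -i "s/r=R.from_quat(c\['orientation'\]).apply(\(.*\))$/r=(\1)@R.from_quat(c['orientation']).as_matrix().T/; s/q=R.from_quat(c\['orientation'\]).inv().apply(\(.*\))$/q=(\1)@R.from_quat(c['orientation']).as_matrix()/" h.py
python3 - <<'E'
from h import *
c,p,d=cam('top')
P=cloud(c,d)
for n,u,v,z in (('s1',384,292,.054),('s2',410,226,.054),('s3',474,314,.054),('nut',272,263,.043),('blk',212,266,.05),('jig',235,269,0),('jar',345,178,.09),('spool',490,235,.09)):
    print(n,at_z(c,u,v,z).round(3),'depthpt',P[v,u].round(3))
cs,ps,ds=cam('scene')
for n,u,v,z in (('s1',161,317,0),('s2',249,274,0),('s3',274,332,0),('nut',350,222,.024),('blk',380,177,.05)):
    print(n,at_z(cs,u,v,z).round(3))
Z=P[...,2]; ok=(d>0)&(Z>.035)&(Z<.1)&(P[...,1]>-.4)&(P[...,1]<.4)
n,l,s,cc=cv2.connectedComponentsWithStats(ok.astype(np.uint8))
for i in range(1,n):
    if s[i,4]>15: m=l==i; print(s[i],P[m].mean(0).round(3),np.median(Z[m]).round(4),Z[m].max().round(3))
# jig yaw
ok=((Z>.008)&(Z<.06)&(P[...,1]>.0)&(P[...,1]<.33)&(P[...,0]>.25)&(P[...,0]<.45)).astype(np.uint8)
q=P[ok>0][:,:2].astype(np.float32); print(cv2.minAreaRect(q))
E
```

```text
s1 [ 0.478 -0.16   0.054] depthpt [ 0.478 -0.159  0.054]
s2 [ 0.616 -0.215  0.054] depthpt [ 0.618 -0.217  0.044]
s3 [ 0.435 -0.342  0.054] depthpt [ 0.435 -0.343  0.053]
nut [0.536 0.072 0.043] depthpt [0.536 0.072 0.04 ]
blk [0.527 0.195 0.05 ] depthpt [0.526 0.195 0.054]
jig [0.527 0.155 0.   ] depthpt [0.521 0.147 0.053]
jar [ 0.707 -0.077  0.09 ] depthpt [ 0.707 -0.076  0.092]
spool [ 0.593 -0.37   0.09 ] depthpt [ 0.598 -0.378  0.064]
s1 [ 0.441 -0.346  0.   ]
s2 [ 0.483 -0.156  0.   ]
s3 [ 0.624 -0.211  0.   ]
nut [0.547 0.079 0.024]
blk [0.517 0.207 0.05 ]
[330 167  29  33 745] [ 0.7   -0.076  0.08 ] 0.0889 0.097
[402 218  16  14 167] [ 0.621 -0.215  0.046] 0.0457 0.057
[485 225  15  19  92] [ 0.594 -0.375  0.07 ] 0.0729 0.093
[ 181  245   63   45 2434] [0.526 0.196 0.048] 0.0499 0.06
[267 258  10   9  59] [0.538 0.074 0.04 ] 0.0393 0.046
[376 284  16  15 167] [ 0.48  -0.16   0.046] 0.0452 0.059
[465 306  17  16 180] [ 0.436 -0.343  0.046] 0.045 0.06
((0.3464309275150299, 0.2077612429857254), (0.2428014874458313, 0.16007328033447266), 79.25955200195312)
```

```bash
R1='x'; python3 -m pendant '[[11.2,-12.9,1.0,0,0,-9.6,-1],[11.2,-12.9,1.0,0,0,-9.6,-1],[11.2,-12.9,1.0,0,0,-9.6,-1],[11.2,-12.9,1.0,0,0,-9.6,-1],[11.2,-12.9,1.0,0,0,-9.6,-1],[11.2,-12.9,1.0,0,0,-9.6,-1],[11.2,-12.9,1.0,0,0,-9.6,-1],[11.2,-12.9,1.0,0,0,-9.6,-1],[11.2,-12.9,1.0,0,0,-9.6,-1],[11.2,-12.9,1.0,0,0,-9.6,-1]]'
python3 - <<'E'
from h import *
o=state(); print(o['joint_pos'].round(2),o['position'].round(3),R.from_quat(o['ee_rot']).as_euler('xyz',degrees=True).round(1))
E
```

```text
clock: 2.6
position: [0.4373, -0.0148, 0.2091]
ee_rot: [0.674, 0.739, 0.0, 0.001]
ft_force: [2.1, -1.6, -0.0]
grip_width: -0.002
grasp_force: 0.0
[ 0.7  -0.03 -0.75  1.94 -0.02  1.22  0.05] [ 0.437 -0.015  0.209] [1.799e+02 1.000e-01 9.520e+01]
```

```bash
python3 -m pendant '[[4,2.2,0.8,0,0,0,-1],[4,2.2,0.8,0,0,0,-1],[4,2.2,0.8,0,0,0,-1],[4,2.2,0.8,0,0,0,-1],[4,2.2,0.8,0,0,0,-1],[4,2.2,0.8,0,0,0,-1],[4,2.2,0.8,0,0,0,-1],[4,2.2,0.8,0,0,0,-1],[4,2.2,0.8,0,0,0,-1],[4,2.2,0.8,0,0,0,-1]]'
python3 - <<'E'
from h import *
c,p,d=cam('wrist','w1.png'); P=cloud(c,d)
print(state()['joint_pos'].round(2),c['xyz'])
for t,z in(('nut_seat',.024),('block_top',.05)):
    for x in manip.tip_of(t,'wrist')[:2]: u,v=x['pixel']; print(t,x['p'],u,v,at_z(c,u,v,z).round(4),P[int(v),int(u)].round(4))
E
```

```text
clock: 3.85
position: [0.5281, 0.1923, 0.1689]
ee_rot: [0.674, 0.739, 0.0, 0.0]
ft_force: [-1.3, 0.5, 0.2]
grip_width: -0.002
grasp_force: 0.0
[ 0.3   0.38 -0.89  1.69  0.31  1.22 -0.57] [0.52119598 0.26388229 0.29827168]
block_top 0.65 317.9 226.9 [0.5259 0.1997 0.05  ] [0.5252 0.2008 0.0525]
```

View pics/w1.png

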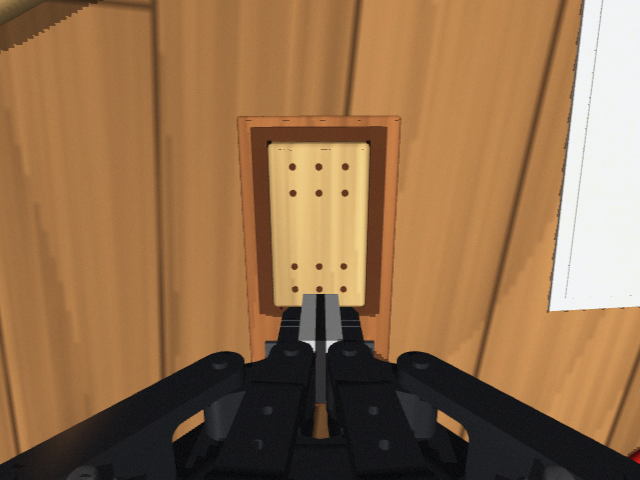

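```bash
python3 -m pendant '[[0.1,0,0.9,0,0,0,-1],[0.1,0,1.7,0,0,0,-1],[0.1,0,1.95,0,0,0,-1],[0.1,0,2.05,0,0,0,-1],[0.1,0,2.09,0,0,0,-1],[0.1,0,2.13,0,0,0,-1],[0.1,0,2.17,0,0,0,-1],[0.1,0,2.21,0,0,0,-1],[0.1,0,2.25,0,0,0,-1],[0.1,0,2.27,0,0,0,-1]]'
```

```text
clock: 5.25
position: [0.5282, 0.1979, 0.0565]
ee_rot: [0.674, 0.739, 0.001, 0.001]
ft_force: [-1.3, 0.5, 4.7]
grip_width: -0.002
grasp_force: 2.5
```

```bash
python3 -m pendant '[[0,0,0.02,0,0,0,-1],[0,0,0.04,0,0,0,-1],[0,0,0.06,0,0,0,-1],[0,0,0.06,0,0,0,-1],[0,0,0.06,0,0,0,-1],[0,0,0.06,0,0,0,-1],[0,0,0.06,0,0,0,-1],[0,0,0.06,0,0,0,-1],[0,0,0.06,0,0,0,-1],[0,0,0.06,0,0,0,-1]]'
```

```text
clock: 6.5
position: [0.5284, 0.198, 0.0558]
ee_rot: [0.674, 0.739, 0.0, 0.001]
ft_force: [-14.4, -7.0, 34.3]
grip_width: 0.004
grasp_force: 17.6
```

```bash
python3 -m pendant '[[0,0,-0.6,0,0,0,-1],[0,0,-1.8,0,0,0,-1],[-1,0,-2.4,0,0,0,-1],[-2,0,-2.4,0,0,0,-1],[-3,0,-2.4,0,0,0,-1],[-3,0,-2.4,0,0,0,-1],[-3,0,-2.4,0,0,0,-1],[-3,0,-2.4,0,0,0,-1],[-3,0,-2.4,0,0,0,-1],[-3,0,-2.4,0,0,0,-1]]'
python3 - <<'E'
from h import *
c,p,d=cam('wrist','w2.png'); P=cloud(c,d)
print(state()['joint_pos'].round(2),c['xyz'])
for t,z in(('nut_seat',.024),('block_top',.042),('jig',0)):
    for x in manip.tip_of(t,'wrist')[:2]: u,v=x['pixel']; print(t,x['p'],u,v,at_z(c,u,v,z).round(4),P[int(v),int(u)].round(4))
Z=P[...,2]
m=(d>0)&(np.hypot(P[...,0]-.537,P[...,1]-.073)<.02)&(Z>.036)&(Z<.05)
print('dome',m.sum(),P[m].mean(0),Z[m].max())
m=(d>0)&(np.abs(P[...,0]-.526)<.02)&(np.abs(P[...,1]-.197)<.04)&(Z<.1);print('blk z',np.median(Z[m]))
m=(d>0)&(np.abs(P[...,0]-.526)>.034)&(np.abs(P[...,0]-.526)<.04)&(np.abs(P[...,1]-.197)<.03)&(Z>.03)&(Z<.06);print('frame z',np.median(Z[m]))
E
```

```text
clock: 7.75
position: [0.5412, 0.0488, 0.1723]
ee_rot: [0.674, 0.739, 0.0, -0.0]
ft_force: [-0.1, -0.1, -0.2]
grip_width: 0.002
grasp_force: 0.0
[ 0.56  0.32 -0.86  1.74  0.26  1.2  -0.28] [0.53425634 0.12035522 0.30166791]
nut_seat 0.58 322.3 190.6 [0.5402 0.0748 0.024 ] [0.5395 0.0786 0.0445]
jig 0.97 320.3 73.1 [0.5315 0.1526 0.    ] [0.5317 0.1482 0.0421]
jig 0.19 323.7 190.5 [0.5417 0.0711 0.    ] [0.5401 0.0786 0.0442]
dome 551 [0.5381658  0.07660251 0.04099161] 0.04582833848750345
blk z 0.04275991715722294
frame z 0.042755126637186947
```

View pics/w2.png

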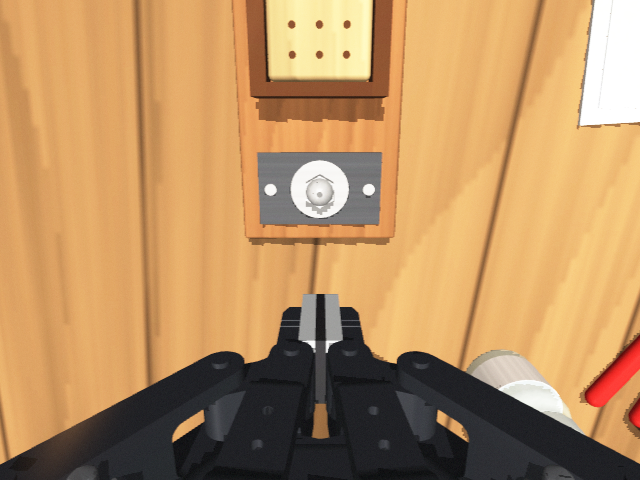

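The block is flush (block and frame both read 42.8 mm). The washer is centred at about (320,189.5), and the jig edges line up with the image axes. Next I'll measure the nut precisely and check the hand-eye offset.

Run:
```python
from h import *
o=state(); c=manip.get_calibration('wrist')
img=cv2.imread('pics/w2.png'); g=img.min(2)
m=(g>200).astype(np.uint8); n,l,s,cc=cv2.connectedComponentsWithStats(m)
for i in range(1,n):
    x,y,w,h,a=s[i]
    if a>60 and 230<cc[i][0]<400 and 140<cc[i][1]<240: print(s[i],cc[i].round(1),at_z(c,*cc[i],.0245).round(4), at_z(c,x+w/2-.5,y+h/2-.5,.0245).round(4))
T=np.array(o['position'])+R.from_quat(o['ee_rot']).apply([[0,0,.014],[.011,0,.014],[-.011,0,.014]])
print('tip px',proj(c,T).round(1)); print(R.from_quat(o['ee_rot']).as_euler('xyz',degrees=True))
e=R.from_quat(o['ee_rot']).inv()*R.from_quat(c['orientation']); print('cam in tool',e.as_matrix().round(3), (R.from_quat(o['ee_rot']).inv().apply(c['xyz']-o['position'])).round(4))
```

```text
[ 291  160   58   58 1807] [319.2 186.3] [0.5378 0.0772 0.0245] [0.5381 0.0757 0.0245]
[309 180  21  22 330] [318.7 190.3] [0.5377 0.0744 0.0245] [0.5379 0.0742 0.0245]
[265 184  12  12 105] [270.2 189.3] [0.5042 0.072  0.0245] [0.5044 0.0718 0.0245]
[363 184  12  11 106] [368.4 189.1] [0.5719 0.0784 0.0245] [0.572  0.0784 0.0245]
tip px [[320.7 312.5]
 [320.7 286.6]
 [320.7 337.4]]
[1.79998030e+02 2.42930486e-03 9.52490719e+01]
cam in tool [[ 0.001  0.958  0.286]
 [ 1.    -0.    -0.001]
 [-0.     0.286 -0.958]] [ 0.0719 -0.0003 -0.1294]
```

Run:
```python
import cv2
i=cv2.imread('pics/w2.png')[140:320,240:400]; cv2.imwrite('pics/w2c.png',cv2.resize(i,None,fx=3.3,fy=3.3,interpolation=2))
```

```text
(no output)
```

View pics/w2c.png

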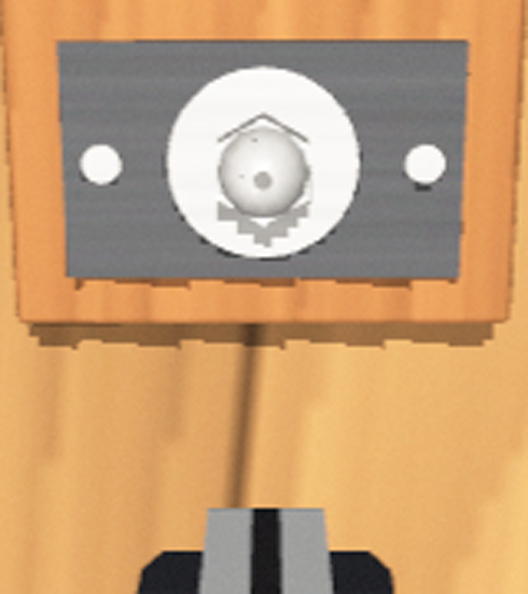

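```bash
python3 -m pendant '[[-4.6,-1.83,0,0,0,2.5,0.2],[-4.6,-1.83,0,0,0,2.5,0.2],[-4.6,-1.83,0,0,0,2.5,0.2],[-4.6,-1.83,0,0,0,2.5,0.2],[-4.6,-1.83,0,0,0,2.5,0.2],[-4.6,-1.83,0,0,0,2.5,0.2],[-4.6,-1.83,0,0,0,2.5,0.2],[-4.6,-1.83,0,0,0,2.5,0.2],[-4.6,-1.83,0,0,0,2.5,0.2],[-4.6,-1.83,0,0,0,2.5,0.2]]'
cat >> h.py <<'E'
def look_socket(name,exp):
    c,p,d=cam('wrist',name+'.png'); P=cloud(c,d); Z=P[...,2]; o=state()
    r=R.from_quat(o['ee_rot']); print('tcp',o['position'].round(4),'yaw',r.as_euler('xyz',degrees=True)[2].round(2),o['joint_pos'].round(2))
    near=(d>0)&(np.hypot(P[...,0]-exp[0],P[...,1]-exp[1])<.035)
    m=near&(Z>.051)&(Z<.058); print('collar',m.sum(),P[m].mean(0).round(4), ((P[m].max(0)+P[m].min(0))/2).round(4),np.ptp(P[m],0).round(4))
    top=(P[m].max(0)+P[m].min(0))/2
    print('togo tool units', (r.inv().apply(np.r_[top[:2],o['position'][2]]-o['position'])/.05).round(3))
    m=near&(Z>.041)&(Z<.058); q=P[m][:,:2]-top[:2]
    h=cv2.convexHull((q*1e5).astype(np.int32))[:,0]/1e5
    best=[]
    for a in np.arange(-30,30,1.):
        n=np.stack([np.cos(np.radians(a+60*np.arange(6))),np.sin(np.radians(a+60*np.arange(6)))],-1)
        w=(h@n.T).max(0); best.append((np.std(w)+abs(w.mean()-.014),w.mean(),a))
    w=sorted([((n:=0),b) for b in best],key=lambda t:t[1][1])[:3]; print('flat normal yaw by min width',[(round(b[1],4),b[2]) for _,b in w])
    for t in manip.tip_of('socket_a','wrist')[:2]: print('net',t['p'],at_z(c,*t['pixel'],0).round(4))
    u,v=proj(c,top).astype(int); y0=max(0,min(330,v-75)); x0=max(0,min(440,u-100))
    cv2.imwrite('pics/'+name+'c.png',cv2.resize(cv2.cvtColor(p,cv2.COLOR_RGB2BGR)[y0:y0+150,x0:x0+200],None,fx=4,fy=4,interpolation=2))
E
python3 -c "
from h import *
look_socket('s1',(.479,-.16))"
```

```text
clock: 9.2
position: [0.4712, -0.1889, 0.1723]
ee_rot: [0.792, 0.611, -0.0, 0.0]
ft_force: [-0.8, 0.2, -0.4]
grip_width: 0.601
grasp_force: 0.0
tcp [ 0.4712 -0.1891  0.1723] yaw 75.25 [ 0.92  0.19 -0.69  1.83  0.13  1.16 -0.07]
collar 338 [ 0.4801 -0.1595  0.0549] [ 0.4821 -0.1576  0.0539] [0.017  0.0169 0.0058]
togo tool units [ 0.663  0.051 -0.   ]
flat normal yaw by min width [(np.float64(0.0141), np.float64(10.0)), (np.float64(0.0141), np.float64(11.0)), (np.float64(0.0141), np.float64(9.0))]
net 0.98 [ 0.4787 -0.1627  0.    ]
net 0.97 [ 0.6187 -0.2142  0.    ]
```

View pics/s1c.png

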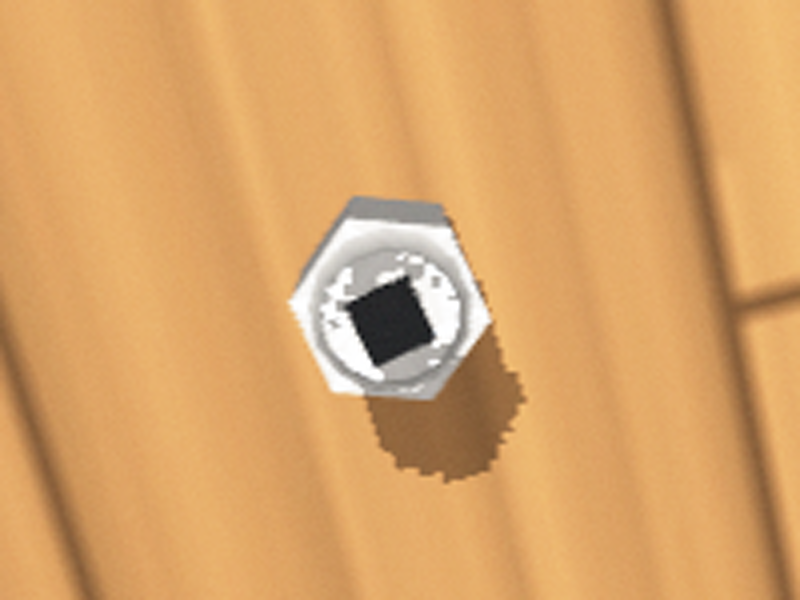

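The crop shows a hexagon with its vertices at left (291,303) and right (490,320), so a flat normal lies at yaw of about 10°, as in the fit. The centre is about (390,311).

```bash
cat >> h.py <<'E'
def crop_center(top,pts,z):
    c=manip.get_calibration('wrist'); u,v=proj(c,np.array(top)).astype(int); y0=max(0,min(330,v-75)); x0=max(0,min(440,u-100))
    for p in pts: print('px',np.array(p)/4+[x0,y0],at_z(c,p[0]/4+x0,p[1]/4+y0,z).round(4), 'tool units',totool(np.r_[at_z(c,p[0]/4+x0,p[1]/4+y0,z)[:2],manip.get_obs()['position'][2]]).round(3))
E
python3 -c "
from h import *
crop_center([.4821,-.1576,.0539],[(390.5,311.5)],.0445)
crop_center([.4821,-.1576,.0539],[(390,311)],.0545)"
```

```text
px [321.625 188.875] [ 0.48   -0.1599  0.0445] tool units [ 0.608  0.022 -0.   ]
px [321.5  188.75] [ 0.4803 -0.1583  0.0545] tool units [ 0.642  0.02  -0.   ]
```

```bash
python3 -m pendant '[[0.61,0.02,0.2,0,0,-1.3,0.2],[0.61,0.02,0.4,0,0,-2.6,0.2],[0.61,0.02,0.6,0,0,-3.12,0.2],[0.61,0.02,1.5,0,0,-3.12,0.2],[0.61,0.02,2.4,0,0,-3.12,0.2],[0.61,0.02,2.85,0,0,-3.12,0.2],[0.61,0.02,2.85,0,0,-3.12,0.2],[0.61,0.02,2.85,0,0,-3.12,-0.6],[0.61,0.02,2.85,0,0,-3.12,-0.6],[0.61,0.02,2.85,0,0,-3.12,-0.6]]' 40
python3 -m pendant '[[0,0,0,0,0,0,-0.6],[0,0,0,0,0,0,-0.6],[0,0,-0.4,0,0,0,-0.6],[0,0,-1,0,0,0,-0.6],[0,0,-1.6,0,0,0,-0.6],[0,0,-2,0,0,0,-0.6],[0,0,-2,0,0,0,-0.6],[0,0,-2,0,0,0,-0.6],[0,0,-2,0,0,0,-0.6],[0,0,-2,0,0,0,-0.6]]' 60
```

```text
clock: 10.55
position: [0.4809, -0.1603, 0.0311]
ee_rot: [0.641, 0.767, 0.0, 0.001]
ft_force: [-0.3, 0.9, 7.6]
grip_width: 0.318
grasp_force: 41.8
clock: 11.8
position: [0.4795, -0.1598, 0.1292]
ee_rot: [0.641, 0.767, -0.0, -0.001]
ft_force: [-0.3, 0.4, -3.0]
grip_width: 0.31
grasp_force: 59.5
```

```bash
python3 -m pendant '[[4.42,1.985,0,0,0,0.6,-0.6],[4.42,1.985,0,0,0,0.6,-0.6],[4.42,1.985,0,0,0,0.6,-0.6],[4.42,1.985,0,0,0,0.6,-0.6],[4.42,1.985,0.2,0,0,0.6,-0.6],[4.42,1.985,0.5,0,0,0.6,-0.6],[4.42,1.985,0.8,0,0,0.6,-0.6],[4.42,1.985,0.8,0,0,0.6,-0.6],[4.42,1.985,0.8,0,0,0.6,-0.6],[4.42,1.985,0.8,0,0,0.6,-0.6]]'
python3 - <<'E'
from h import *
o=state(); print(o['position'],R.from_quat(o['ee_rot']).as_euler('xyz',degrees=True), totool([.538,.0755,.0545]))
c,p,d=cam('wrist','g1.png'); P=cloud(c,d); Z=P[...,2]
near=(d>0)&(np.hypot(P[...,0]-.538,P[...,1]-.0755)<.02)
z0=o['position'][2]+.024
m=near&(abs(Z-z0)<.004); print('collar in grip',m.sum(),((P[m].max(0)+P[m].min(0))/2).round(4),P[m].mean(0).round(4),Z[near].max())
E
```

```text
clock: 13.05
position: [0.5388, 0.075, 0.0903]
ee_rot: [0.673, 0.739, 0.0, 0.0]
ft_force: [0.5, 0.1, -1.6]
grip_width: 0.313
grasp_force: 59.6
[0.53881671 0.07495705 0.09034229] [1.79943872e+02 9.77157309e-03 9.53705019e+01] [ 0.01246243 -0.01594827  0.71682836]
collar in grip 3026 [0.5373 0.0745 0.1143] [0.5382 0.0772 0.1139] 0.17045559251505907
```

```bash
python3 -m pendant '[[0.01,-0.015,0.15,0,0,0,-0.6],[0.01,-0.015,0.3,0,0,0,-0.6],[0.01,-0.015,0.34,0,0,0,-0.6],[0.01,-0.015,0.37,0,0,0,-0.6],[0.01,-0.015,0.4,0,0,0,-0.6],[0.01,-0.015,0.42,0,0,0,-0.6],[0.01,-0.015,0.44,0,0,0,-0.6],[0.01,-0.015,0.46,0,0,0,-0.6],[0.01,-0.015,0.48,0,0,0,-0.6],[0.01,-0.015,0.48,0,0,0,-0.6]]'
```

```text
clock: 14.35
position: [0.5384, 0.0754, 0.0666]
ee_rot: [0.673, 0.74, 0.0, 0.001]
ft_force: [-0.5, -1.7, 6.0]
grip_width: 0.314
grasp_force: 61.0
```

```bash
python3 -m pendant '[[0,0,0.02,0,0,0,-0.6],[0,0,0.04,0,0,0,-0.6],[0,0,0.06,0,0,0,-0.6],[0,0,0.06,0,0,0,-0.6],[0,0,0.06,0,0,0,-0.6],[0,0,0.06,0,0,0,-0.6],[0,0,0.06,0,0,0,-0.6],[0,0,0.06,0,0,0,-0.6],[0,0,0.06,0,0,0,-0.6],[0,0,0.06,0,0,0,-0.6]]'
```

```text
clock: 15.6
position: [0.5386, 0.0755, 0.066]
ee_rot: [0.673, 0.74, -0.0, 0.001]
ft_force: [-11.6, -5.6, 36.1]
grip_width: 0.317
grasp_force: 64.9
```

Socket 1 stops with its underside 11.5 mm up at 36 N, so it is too narrow. I'll put it back where it stood.

```bash
python3 -m pendant '[[0,0,-0.5,0,0,0,-0.6],[0,0,-1.2,0,0,0,-0.6],[-0.8,-0.3,-1.4,0,0,0,-0.6],[-2,-0.7,-1.4,0,0,0,-0.6],[-3.2,-1.1,-1.2,0,0,0,-0.6],[-4.2,-1.5,-0.7,0,0,0,-0.6],[-4.57,-1.63,-0.1,0,0,0,-0.6],[-4.57,-1.63,0.4,0,0,0,-0.6],[-4.57,-1.63,0.55,0,0,0,-0.6],[-4.57,-1.63,0.6,0,0,0,-0.6]]'
```

```text
clock: 16.85
position: [0.4782, -0.159, 0.0329]
ee_rot: [0.673, 0.74, 0.0, -0.0]
ft_force: [1.4, -0.3, -1.4]
grip_width: 0.314
grasp_force: 60.4
```

```bash
python3 -m pendant '[[0,0,0.02,0,0,0,-0.6],[0,0,0.04,0,0,0,-0.6],[0,0,0.05,0,0,0,-0.6],[0,0,0.05,0,0,0,-0.2],[0,0,0.05,0,0,0,0.2],[0,0,0.05,0,0,0,0.2],[0,0,0.05,0,0,0,0.2],[0,0,-0.6,0,0,0,0.2],[0,0,-1.6,0,0,0,0.2],[0,0,-2.6,0,0,0,0.2]]'
```

```text
clock: 18.1
position: [0.4777, -0.1594, 0.1641]
ee_rot: [0.673, 0.74, 0.0, -0.0]
ft_force: [0.7, -1.0, -0.1]
grip_width: 0.601
grasp_force: 0.0
```

```bash
python3 -m pendant '[[-1.92,2.51,-0.15,0,0,2.5,0.2],[-1.92,2.51,-0.15,0,0,2.5,0.2],[-1.92,2.51,-0.15,0,0,2.5,0.2],[-1.92,2.51,-0.15,0,0,2.5,0.2],[-1.92,2.51,-0.15,0,0,2.5,0.2],[-1.92,2.51,-0.15,0,0,2.5,0.2],[-1.92,2.51,-0.15,0,0,2.5,0.2],[-1.92,2.51,-0.15,0,0,2.5,0.2],[-1.92,2.51,-0.15,0,0,2.5,0.2],[-1.92,2.51,-0.15,0,0,2.5,0.2]]'
python3 -c "
from h import *
look_socket('s2',(.6195,-.2145))
c,p,d=cam('top'); P=cloud(c,d);Z=P[...,2]
m=(d>0)&(np.hypot(P[...,0]-.479,P[...,1]+.16)<.03)&(Z>.04); print('s1 back',m.sum(),P[m].mean(0).round(3),Z[m].max())"
```

```text
clock: 19.35
position: [0.6119, -0.2433, 0.1703]
ee_rot: [0.791, 0.612, 0.0, 0.0]
ft_force: [-0.4, 0.1, -0.2]
grip_width: 0.598
grasp_force: 0.0
tcp [ 0.612  -0.2434  0.1703] yaw 75.4 [ 0.78  0.54 -0.66  1.43  0.33  1.29 -0.16]
collar 344 [ 0.6224 -0.2149  0.0549] [ 0.6229 -0.2128  0.0541] [0.0196 0.0166 0.0058]
togo tool units [ 0.647  0.058 -0.   ]
flat normal yaw by min width [(np.float64(0.014), np.float64(2.0)), (np.float64(0.014), np.float64(1.0)), (np.float64(0.0141), np.float64(0.0))]
net 0.6 [ 0.6215 -0.2152  0.    ]
net 0.56 [ 0.476  -0.1612  0.    ]
s1 back 411 [ 0.477 -0.176  0.358] 0.5666059706972115
```

View pics/s2.png

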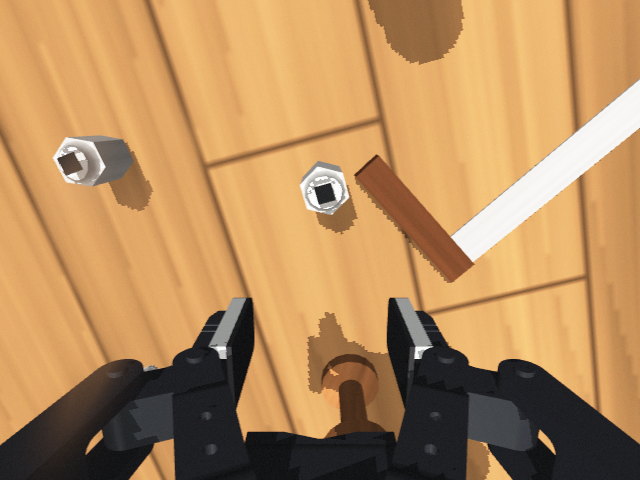

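s1 stands upright at (78,162). s2 is at (325,190), with the try-square handle close to its right at (355–475,155–285) and the spool at the bottom. I'll check the handle height and the fingers' clearance for each grip angle.

Run:
```python
from h import *
c,p,d=cam('wrist'); P=cloud(c,d); o=state()
print('handle',P[200,395],P[220,415],P[165,375])
for z in(.0445,.0545): print(at_z(c,325,190,z).round(4))
C=np.array([.6215,-.2148]); Z=P[...,2]
ob=P[(d>0)&(Z>.008)&(np.hypot(P[...,0]-C[0],P[...,1]-C[1])<.08)][:,:2]-C
for ty in (91.5,31.5,151.5):
    a=np.radians(ty); x=ob@[np.cos(a),np.sin(a)]; y=ob@[np.sin(a),-np.cos(a)]
    m=(abs(x)<.014)&(abs(y)>.022)&(abs(y)<.045); print(ty,m.sum(), y[m].round(3)[:5])
u,v=proj(c,[.6229,-.2128,.0541]).astype(int)
i=cv2.cvtColor(p,cv2.COLOR_RGB2BGR)[140:240,270:380]; cv2.imwrite('pics/s2d.png',cv2.resize(i,None,fx=5,fy=5,interpolation=2))
```

```text
handle [ 0.66853191 -0.23936463  0.0154712 ] [ 0.67967222 -0.25748939  0.01532332] [ 0.65988997 -0.21148156  0.01621238]
[ 0.6227 -0.2151  0.0445]
[ 0.623  -0.2135  0.0545]
91.5 9334 [0.043 0.042 0.042 0.043 0.04 ]
31.5 9948 [0.031 0.031 0.031 0.032 0.032]
151.5 1385 [-0.024 -0.024 -0.025 -0.024 -0.023]
```

View pics/s2d.png

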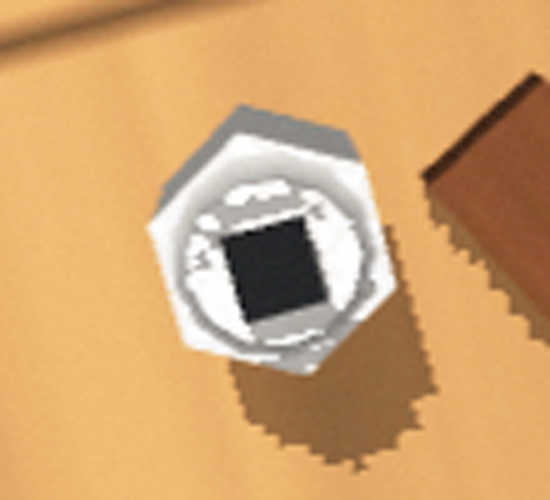

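The handle is only 15 mm high, so tips at 19 mm clear it. The hex centre is about (324.7,191), with a flat normal at yaw of about 1.5°. I'll grip at tool yaw 91.5° with the jaws part open.

```bash
python3 -m pendant '[[0.59,0.06,0.2,0,0,-1.3,0],[0.59,0.06,0.6,0,0,-2.0,0],[0.59,0.06,1.2,0,0,-2.0,0],[0.59,0.06,1.9,0,0,-2.0,0],[0.59,0.06,2.5,0,0,-2.0,0],[0.59,0.06,2.75,0,0,-2.0,0],[0.59,0.06,2.75,0,0,-2.0,0],[0.59,0.06,2.75,0,0,-2.0,-0.6],[0.59,0.06,2.75,0,0,-2.0,-0.6],[0.59,0.06,2.75,0,0,-2.0,-0.6]]' 40
python3 -m pendant '[[0,0,0,0,0,0,-0.6],[0,0,0,0,0,0,-0.6],[0,0,-0.4,0,0,0,-0.6],[0,0,-1,0,0,0,-0.6],[0,0,-1.6,0,0,0,-0.6],[0,0,-2,0,0,0,-0.6],[0,0,-2,0,0,0,-0.6],[0,0,-2,0,0,0,-0.6],[0,0,-2,0,0,0,-0.6],[0,0,-2,0,0,0,-0.6]]' 60
python3 -c "
from h import *
o=state();t=manip.get_obs();r=R.from_quat(o['ee_rot']);print(o['position'],r.as_euler('xyz',degrees=True),totool([.538,.0755,.0575]))"
```

```text
clock: 20.8
position: [0.6232, -0.2157, 0.0342]
ee_rot: [0.698, 0.716, 0.0, 0.001]
ft_force: [-0.7, 0.3, 6.1]
grip_width: 0.319
grasp_force: 42.0
clock: 22.05
position: [0.622, -0.2154, 0.1319]
ee_rot: [0.698, 0.716, -0.0, -0.001]
ft_force: [-0.0, -0.2, -0.9]
grip_width: 0.316
grasp_force: 59.2
[ 0.62196219 -0.21544782  0.13192853] [-1.79934407e+02 -3.09288686e-02  9.14033000e+01] [ 5.85753106 -1.53452667  1.49349043]
```

```bash
python3 -m pendant '[[5.86,-1.535,0,0,0,-0.5,-0.6],[5.86,-1.535,0,0,0,-0.5,-0.6],[5.86,-1.535,0,0,0,-0.5,-0.6],[5.86,-1.535,0,0,0,-0.5,-0.6],[5.86,-1.535,0,0,0,-0.5,-0.6],[5.86,-1.535,0.2,0,0,-0.5,-0.6],[5.86,-1.535,0.5,0,0,-0.5,-0.6],[5.86,-1.535,0.8,0,0,-0.5,-0.6],[5.86,-1.535,0.8,0,0,-0.5,-0.6],[5.86,-1.535,0.8,0,0,-0.5,-0.6]]'
python3 -c "
from h import *
o=state();r=R.from_quat(o['ee_rot']);print(o['position'],r.as_euler('xyz',degrees=True),totool([.538,.0755,.0575]))"
```

```text
clock: 23.3
position: [0.5387, 0.0751, 0.0928]
ee_rot: [0.673, 0.739, 0.0, -0.0]
ft_force: [-0.0, 0.8, -0.4]
grip_width: 0.312
grasp_force: 59.5
[0.53867496 0.07507651 0.09280762] [-1.79997193e+02 -1.25851893e-02  9.53502362e+01] [ 0.00953645 -0.01261602  0.70615514]
```

```bash
python3 -m pendant '[[0.01,-0.012,0.15,0,0,0,-0.6],[0.01,-0.012,0.28,0,0,0,-0.6],[0.01,-0.012,0.33,0,0,0,-0.6],[0.01,-0.012,0.37,0,0,0,-0.6],[0.01,-0.012,0.4,0,0,0,-0.6],[0.01,-0.012,0.43,0,0,0,-0.6],[0.01,-0.012,0.46,0,0,0,-0.6],[0.01,-0.012,0.48,0,0,0,-0.6],[0.01,-0.012,0.5,0,0,0,-0.6],[0.01,-0.012,0.5,0,0,0,-0.6]]'
```

```text
clock: 24.55
position: [0.5388, 0.0757, 0.0709]
ee_rot: [0.673, 0.739, -0.0, 0.001]
ft_force: [-11.7, -5.1, 34.7]
grip_width: 0.317
grasp_force: 64.4
```

Socket 2 stops 13–14 mm up at 35 N, so it is too narrow as well. I'll put it back.

```bash
python3 -m pendant '[[0,0,-0.5,0,0,0,-0.6],[0,0,-1.2,0,0,0,-0.6],[-1,0.2,-1.3,0,0,0.3,-0.6],[-2.2,0.4,-1.3,0,0,0.5,-0.6],[-3.4,0.6,-1.3,0,0,0.5,-0.6],[-4.6,0.85,-1.2,0,0,0.5,-0.6],[-5.6,1.05,-0.7,0,0,0.5,-0.6],[-5.95,1.125,0,0,0,0.5,-0.6],[-5.95,1.125,0.5,0,0,0.5,-0.6],[-5.95,1.125,0.64,0,0,0.5,-0.6]]'
```

```text
clock: 25.8
position: [0.6203, -0.2148, 0.0341]
ee_rot: [0.698, 0.716, -0.001, -0.002]
ft_force: [-16.1, 0.0, 28.1]
grip_width: 0.315
grasp_force: 64.0
```

```bash
python3 -m pendant '[[0,0,0.02,0,0,0,-0.6],[0,0,0.05,0,0,0,-0.6],[0,0,0.07,0,0,0,-0.6],[0,0,0.07,0,0,0,-0.3],[0,0,0.07,0,0,0,0],[0,0,0.07,0,0,0,0],[0,0,0.07,0,0,0,0],[0,0,-0.6,0,0,0,0],[0,0,-1.6,0,0,0,0],[0,0,-2.6,0,0,0,0.2]]'
python3 -c "
from h import *
o=state();r=R.from_quat(o['ee_rot']);print(r.as_euler('xyz',degrees=True),totool([.436-.03*.469,-.343-.03*.883,.17]))"
```

```text
clock: 27.05
position: [0.6215, -0.2149, 0.1671]
ee_rot: [0.698, 0.716, -0.0, -0.0]
ft_force: [0.5, -0.3, 0.3]
grip_width: 0.598
grasp_force: 0.0
[-1.79981051e+02 -1.33918304e-02  9.14027254e+01] [-2.99284296 -4.06669464 -0.056969  ]
```

```bash
python3 -m pendant '[[-2.99,-4.07,-0.06,0,0,3.7,0.2],[-2.99,-4.07,-0.06,0,0,3.7,0.2],[-2.99,-4.07,-0.06,0,0,3.7,0.2],[-2.99,-4.07,-0.06,0,0,3.7,0.2],[-2.99,-4.07,-0.06,0,0,3.7,0.2],[-2.99,-4.07,-0.06,0,0,3.7,0.2],[-2.99,-4.07,-0.06,0,0,3.7,0.2],[-2.99,-4.07,-0.06,0,0,3.7,0.2],[-2.99,-4.07,-0.06,0,0,3.7,0.2],[-2.99,-4.07,-0.06,0,0,3.7,0.2]]'
python3 -c "
from h import *
look_socket('s3',(.436,-.343))
c,p,d=cam('top'); P=cloud(c,d);Z=P[...,2]
for a,b in((.479,-.16),(.622,-.2155)):
    m=(d>0)&(np.hypot(P[...,0]-a,P[...,1]-b)<.03)&(Z>.04); print('back',m.sum(),P[m].mean(0).round(3),Z[m].max())
i=cv2.imread('pics/s3c.png'); t=cv2.resize(cv2.cvtColor(p,cv2.COLOR_RGB2BGR)[200:330,360:500],None,fx=4,fy=4)
i=cv2.resize(i,(520,390)); t=cv2.resize(t,(280,260)); o=np.zeros((390,800,3),np.uint8); o[:,:520]=i; o[:260,520:]=t; cv2.imwrite('pics/m.png',o)"
```

```text
clock: 28.3
position: [0.4222, -0.3692, 0.1687]
ee_rot: [0.858, 0.514, 0.0, -0.0]
ft_force: [-0.5, 0.3, 0.2]
grip_width: 0.601
grasp_force: 0.0
tcp [ 0.4221 -0.3692  0.1688] yaw 61.82 [ 1.15  0.31 -0.6   1.71  0.19  1.19  0.01]
collar 350 [ 0.4364 -0.3437  0.0548] [ 0.4379 -0.3422  0.0541] [0.0176 0.0179 0.0056]
togo tool units [0.625 0.023 0.   ]
flat normal yaw by min width [(np.float64(0.0141), np.float64(-19.0)), (np.float64(0.0141), np.float64(-18.0)), (np.float64(0.0141), np.float64(-20.0))]
net 0.59 [ 0.4341 -0.3448  0.    ]
back 158 [ 0.478 -0.159  0.046] 0.05844780552641082
back 153 [ 0.622 -0.214  0.047] 0.05868558572274263
```

View pics/m.png

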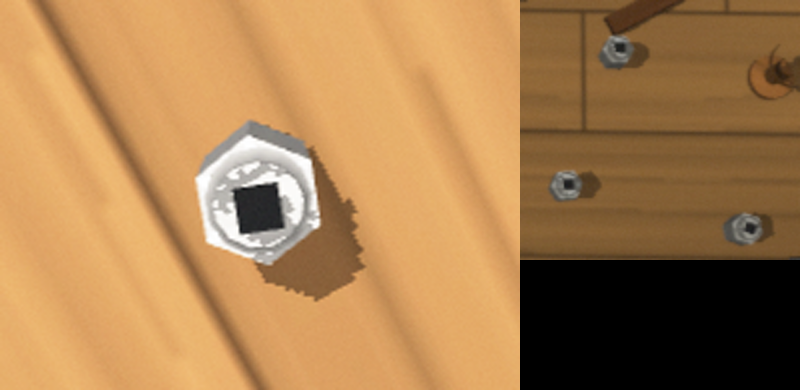

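All three stand upright, and s3's hex centre is at (259,200) in the left panel, with a flat normal at yaw of about −19.5°.

```bash
python3 -c "
from h import *
crop_center([.4379,-.3422,.0541],[(398.5,308.5)],.0445)"
```

```text
px [320.625 192.125] [ 0.4363 -0.3441  0.0445] tool units [ 0.579  0.013 -0.   ]
```

```bash
python3 -m pendant '[[0.58,0.01,0.2,0,0,-1.08,0.2],[0.58,0.01,0.6,0,0,-1.08,0.2],[0.58,0.01,1.2,0,0,-1.08,0.2],[0.58,0.01,1.9,0,0,-1.08,0.2],[0.58,0.01,2.5,0,0,-1.08,0.2],[0.58,0.01,2.77,0,0,-1.08,0.2],[0.58,0.01,2.77,0,0,-1.08,0.2],[0.58,0.01,2.77,0,0,-1.08,-0.6],[0.58,0.01,2.77,0,0,-1.08,-0.6],[0.58,0.01,2.77,0,0,-1.08,-0.6]]' 40
python3 -m pendant '[[0,0,0,0,0,0,-0.6],[0,0,0,0,0,0,-0.6],[0,0,-0.4,0,0,0,-0.6],[0,0,-1,0,0,0,-0.6],[0,0,-1.6,0,0,0,-0.6],[0,0,-2,0,0,0,-0.6],[0,0,-2,0,0,0,-0.6],[0,0,-2,0,0,0,-0.6],[0,0,-2,0,0,0,-0.6],[0,0,-2,0,0,0,-0.6]]' 60
python3 -c "
from h import *
o=state();t=manip.get_obs();r=R.from_quat(o['ee_rot']);print(o['position'],r.as_euler('xyz',degrees=True),totool([.538,.0755,.0545]),totool([.46,-.1,.0545]))"
```

```text
clock: 29.7
position: [0.4368, -0.3447, 0.0315]
ee_rot: [0.817, 0.577, 0.0, 0.001]
ft_force: [-0.6, 1.5, 7.9]
grip_width: 0.323
grasp_force: 41.6
clock: 30.95
position: [0.4358, -0.3438, 0.1295]
ee_rot: [0.817, 0.577, -0.0, -0.001]
ft_force: [0.6, -0.4, -2.0]
grip_width: 0.31
grasp_force: 59.4
[ 0.43583292 -0.34381724  0.12953349] [-1.79937112e+02 -3.29213406e-02  7.04418027e+01] [ 8.58564281 -0.88034988  1.50657041] [ 4.75593152 -1.17532095  1.50469367]
```

```bash
python3 -m pendant '[[8.585,-0.88,0,0,0,-3.12,-0.6],[8.585,-0.88,0,0,0,-3.12,-0.6],[8.585,-0.88,0,0,0,-3.12,-0.6],[8.585,-0.88,0,0,0,-3.12,-0.6],[8.585,-0.88,0,0,0,-3.12,-0.6],[8.585,-0.88,0,0,0,-3.12,-0.6],[8.585,-0.88,0,0,0,-3.12,-0.6],[8.585,-0.88,0,0,0,-3.12,-0.6],[8.585,-0.88,0.4,0,0,-3.12,-0.6],[8.585,-0.88,0.7,0,0,-3.12,-0.6]]'
python3 -m pendant '[[0,0,0,0,0,0,-0.6],[0,0,0,0,0,0,-0.6],[0,0,0,0,0,0,-0.6],[0,0,0,0,0,0,-0.6],[0,0,0.1,0,0,0,-0.6],[0,0,0.1,0,0,0,-0.6],[0,0,0.1,0,0,0,-0.6],[0,0,0.1,0,0,0,-0.6],[0,0,0.1,0,0,0,-0.6],[0,0,0.1,0,0,0,-0.6]]'
python3 -c "
from h import *
o=state();t=manip.get_obs();r=R.from_quat(o['ee_rot']);print(o['position'],r.as_euler('xyz',degrees=True),totool([.538,.0755,.0545]))"
```

```text
clock: 32.2
position: [0.5377, 0.0733, 0.0931]
ee_rot: [0.674, 0.739, -0.001, -0.0]
ft_force: [0.0, -0.3, -2.0]
grip_width: 0.32
grasp_force: 59.6
clock: 33.45
position: [0.5384, 0.0751, 0.0903]
ee_rot: [0.673, 0.74, -0.0, 0.0]
ft_force: [0.3, -0.5, -1.6]
grip_width: 0.316
grasp_force: 59.5
[0.53840237 0.07511903 0.09029006] [1.79995778e+02 4.78267160e-03 9.53967951e+01] [ 0.00840225 -0.00734785  0.71579989]
```

```bash
python3 -m pendant '[[0.01,-0.01,0.15,0,0,0,-0.6],[0.01,-0.01,0.3,0,0,0,-0.6],[0.01,-0.01,0.36,0,0,0,-0.6],[0.01,-0.01,0.4,0,0,0,-0.6],[0.01,-0.01,0.44,0,0,0,-0.6],[0.01,-0.01,0.48,0,0,0,-0.6],[0.01,-0.01,0.51,0,0,0,-0.6],[0.01,-0.01,0.54,0,0,0,-0.6],[0.01,-0.01,0.57,0,0,0,-0.6],[0.01,-0.01,0.57,0,0,0,-0.6]]'
```

```text
clock: 34.7
position: [0.5378, 0.0756, 0.0617]
ee_rot: [0.673, 0.74, -0.0, -0.0]
ft_force: [-0.5, 0.2, -1.3]
grip_width: 0.316
grasp_force: 59.5
```

```bash
python3 -m pendant '[[0,0,0.03,0,0,0,-0.6],[0,0,0.06,0,0,0,-0.6],[0,0,0.08,0,0,0,-0.6],[0,0,0.1,0,0,0,-0.6],[0,0,0.12,0,0,0,-0.6],[0,0,0.14,0,0,0,-0.6],[0,0,0.16,0,0,0,-0.6],[0,0,0.17,0,0,0,-0.6],[0,0,0.17,0,0,0,-0.6],[0,0,0.17,0,0,0,-0.6]]'
```

```text
clock: 35.95
position: [0.538, 0.0757, 0.0554]
ee_rot: [0.673, 0.74, -0.001, 0.001]
ft_force: [-11.8, -2.5, 27.9]
grip_width: 0.318
grasp_force: 63.3
```

```bash
python3 -m pendant '[[0,0,-0.01,0,0,0,-0.6],[0,0,-0.02,0,0,0,-0.6],[0,0,-0.03,0,0,0,-0.6],[0,0,-0.03,0,0,0,-0.6],[0,0,-0.03,0,0,0,-0.6],[0,0,-0.03,0,0,0,-0.6],[0,0,-0.03,0,0,0,-0.6],[0,0,-0.03,0,0,0,-0.6],[0,0,-0.03,0,0,0,-0.6],[0,0,-0.03,0,0,0,-0.6]]'
python3 -c "
from h import *
r=R.from_quat(state()['ee_rot']);print(r.as_euler('xyz',degrees=True))
c,p,d=cam('scene','end.png'); cv2.imwrite('pics/endc.png',cv2.resize(cv2.imread('pics/end.png')[100:360,130:480],None,fx=2.2,fy=2.2))"
```

```text
clock: 37.2
position: [0.5379, 0.0756, 0.0556]
ee_rot: [0.673, 0.74, -0.0, 0.0]
ft_force: [-4.9, -2.0, 10.8]
grip_width: 0.31
grasp_force: 60.8
[1.79992094e+02 3.86719636e-02 9.53980912e+01]
```

View pics/endc.png

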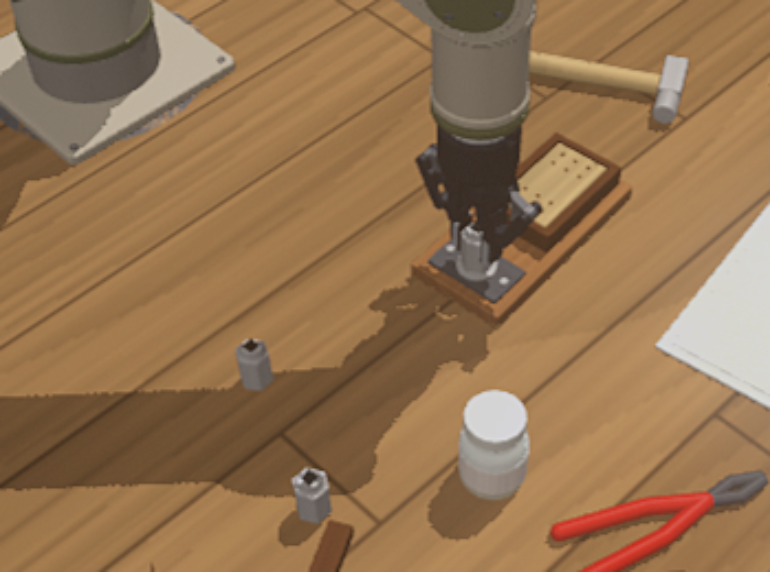

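The socket sits down on the washer at (475,260) and is still gripped. The block is flush at (565,185), and the other two sockets stand upright at (255,365) and (312,495).

```bash
python3 -c "
from workcell import manip
print(manip.hand_in())"
```

```text
the job is handed in; nothing more can be done
None
```

The job is handed in at about 37 s: the block is flush with its frame, the two sockets that were too narrow stand upright on the bench, and the third is fully down on the washer, straight and still gripped.

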